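# Clamp the carburettor and hold its splined key pressed home

### The arm

A 6-joint arm with a two-finger parallel gripper is mounted at the origin on the work surface. World frame = base frame: x ahead of the robot, y to its left, z up, the work surface at z = 0. Lengths are in mm, angles in rad, forces in N, time in s.
With the tool pointing down it reaches from about 375 to 900 mm from the base axis. Payload 3.1 kg.
Tool frame: the origin (TCP) lies midway between the tips of the shut fingers; the grasp point (between the pads) lies behind it (env.hold_point_z is the z of the grasp point in the tool frame, in mm); z points along the fingers, y is the direction in which the jaws open and shut (so a half turn about z gives the same grasp; the last joint's range is limited). The gripper opens to 87 mm and grips with 3 to 60 N. Pads are 19 mm wide; open, the fingers measure 117 mm over their backs; the gripper's body (75 mm by 190 mm) begins 51 mm behind the grasp point.
Start: joints at [0.998, 0.527, 1.433, -0, 1.181, -0.178], TCP at [240.348, 576.914, 222.548] pointing down, gripper open.
Joint ranges: [-3.08, 3.08], [-0.75, 2.2], [0.22, 2.44], [-1.43, 4.57], [0, 2.65], [-2.85, 2.85]. Speed limits (rad/s): [2.79, 2.79, 3.14, 3.14, 3.14, 3.14].

### API

Orientations are given as a unit quaternion [x, y, z, w].
In Python, from bench import observe, vision, ticket, models, env gives the robot as it stands.
- The arm moves only by the tool servo_tool, never from a script. Its argument "motion" is a list that holds one entry, the list of rows, each a list of 7 numbers: the shift along the tool's x, y, z in mm, then the turn, a rotation vector about the tool's x, y, z in rad, then the opening, from 0 (shut) to 1 (fully open). A call has 1 to 5 rows; each row is the pose to reach, as a shift and turn from the pose measured when the call began, along the tool's axes at that moment; what a row does not reach only later rows make up. A row lasts 1/12 s, in which the tool goes at most 41.7 mm and 7.16 degrees, less where a joint would pass 70% of its speed; a pose out of reach is approached as far as the arm can. A call with a gripper value outside its range is refused whole. The fingers move at their own pace and stop on an object; the grip force is fixed at half the most. Time passes only in rows, so rows that repeat a pose let the fingers close. It gives the time, the measured TCP pose, the force and the opening at its end, in the units of the state.
- observe(): the state, without advancing time (a new reading comes with each control period).
- vision.snapshot(name): name is "scene" or "side" or "wrist"; returns a dict with "pixels" (400x640x3 uint8, red, green, blue), "fx", "fy", "cx", "cy" (pixels), "k1" (the pictures are not rectified: a ray, as slopes to the right and down, at radius r is drawn at 1 + k1 r^2 times it, then the intrinsics apply), "origin" and "rotation" of the camera in the world; the wrist camera has in their place "mount" (4x4, takes a point from camera to tool coordinates, whose origin is the TCP and whose axes are the flange's). Camera axes: x right, y up, looking along -z (the intrinsics and any distortion apply to the point x, -y, -z); pixel columns grow to the right and rows downward; lengths in mm; the calibration is good to about 2 mm. A picture is of the moment at which its call begins: read the wrist's pose just before it. There is no depth.
- ticket.job_done(): hands the job in, once; it reports no verdict.
Trained networks look in a picture, given as the dict that the camera call returned (one of the last four; its "shot" number tells which), for a name from the list of things; names that differ only in an ending like _2 or _b are one class to them, and where a whole thing is asked for, a point or a joint stands for the part that bears it (a point fixed in the world has none). Each returns a list of dicts, best first, with "p" (0 to 1); they miss things now and then, are a little off and sometimes report something else, mostly with a low value. They report only what shows in the picture. A call takes as long as a camera call. They do not tell look-alikes from the thing itself.
- models.search_frame(query, picture): "position" ([column, row] in pixels, amid what is visible of it).
The state is a dict: "t": time; "qpos": joint angles; "qvel": joint speeds; "tau": joint torques, N m; "position": TCP position; "tool_rot": TCP orientation; "contact_force": force on the tool from outside, world axes, zero at the start; "wrist_torque": the same for the moment, N m; "finger_gap": finger opening in mm.
Only numpy, scipy, OpenCV 4.12 (cv2) and the standard library are available. Lean on these libraries where they do the work, as an engineer would, in place of code of your own. Each camera call takes 0.05 s, during which the arm holds its last target.

### The job

Swing the yellow hold-down frame fully shut over the carburettor on the turntable. Then take the green-handled splined key from its wooden stand, turn it until its cross-shaped splines mesh with the cross-shaped socket on top of the carburettor, and slide it fully home against the spring until its flange sits on the socket's rim. Finish while still gripping the key and pressing it down, with the frame shut, and leave the spark plugs, the fuel cap and the gap tool where they are.

Things in the scene. Friction and masses are not known exactly. Their poses are not given: they have to be found in the camera images.
- socket (a point): Centre of the upper rim of the socket on the black carburettor, 104 mm above the bench: a square aluminium boss, 40 x 40 mm, rising 6 mm above the shut frame, with an upright cross-shaped slot 28 mm deep, two crossed grooves each 27 mm long and 9 mm wide along this point's own x and y axes; z up. A dark spring plunger fills the slot from 12 mm below the rim down.
- carb: The black carburettor bolted to a round aluminium turntable, 172 mm across, top 28 mm above the bench; origin on the turntable's vertical axis at bench height, below the socket, same axes. The turntable turns only stiffly (0.25 N m) and starts at any of many angles. The frame is hinged on its -x side, which at the start is roughly towards the robot.
- plunger (a joint): How far the spring plunger in the socket is pressed down, m: 0 free, 0.012 when the key sits fully home (limit 0.014). The spring resists with 2 N at 0, rising to 8 N at 0.012, and pushes the key back up when not pressed.
- frame (a joint): Opening angle of the yellow hold-down frame, rad: 0 shut (lying level round the boss), 1.57 standing upright, 1.9 limit. It starts standing roughly upright. The hinge is stiff (0.10 N m) and the frame stays where it is left; about 1 to 2 N at the free edge moves it.
- frame_hinge (a point): Middle of the frame's hinge line, 93 mm above the bench and 55 mm from the turntable's axis. Its y axis runs along the hinge line; its x axis points level across the socket, the way the free edge lies when shut; z is up.
- frame_edge (a point): Middle of the yellow frame's free-edge bar, on the face that is upward when shut (98 mm above the bench then), 104 mm from the hinge line. The bar is 80 mm long, 20 mm wide, 10 mm thick; two side bars 54 mm apart inside leave room for the boss. Own z is that face's normal, x points away from the hinge. Push this face from the hinge side, over the top and down.
- key_grip (a point): Centre of the key's green handle, 44 mm (own x) by 18 mm (own y) by 46 mm tall (own z, up). 23 mm below this point is the upper face of a round steel flange, 40 mm across, 5 mm thick; under it 24 mm of splines, a cross of two blades 24 mm wide, 7 mm thick along own x and y, the last 3 mm tapering to 20 x 4.5 mm. It meshes at any of four quarter turns.
- key_seat (a point): Centre of the underside of the key's flange, 28 mm below key_grip on the key's axis; it comes to the socket's rim when the key is home. Own z is up along the key.
- key: The same key as a body; origin at the lower end of its splines, 24 mm below key_seat. 75 mm tall, about 90 g. It starts upright in the stand, flange on the stand's top, turned anyhow.
- stand: Fixed wooden block 72 x 72 x 34 mm with an upright round hole 30 mm across at its centre in which the key stands loosely; origin at the centre of its underside.
- plug_a: White porcelain and steel spark plug lying on the bench, 72 mm long, 19 mm thick; leave alone.
- plug_b: A second, identical spark plug; leave alone.
- fuel_cap: Blue plastic fuel cap, 58 mm across, 25 mm tall; leave alone.
- gap_tool: Steel spark plug gap tool, 75 mm body, 8 mm thick, with a fan of thin blades; leave alone.
Mind the look-alikes: they are no part of the job. Of the things like the part that bears socket, leave any that is blue, pink or red; of the rest the larger one is meant.

How it is judged (in metres and radians):
On the way, in this order (a step that is already met when the one before it is completed fails the run):
1. the frame is shut, the key not yet in the socket (value of joint frame below 0.08 rad and horizontal distance between key_seat and socket above 0.05 m), for 0.2 s.
2. the key's splines have meshed and entered the socket (horizontal distance between key_seat and socket below 0.004 m and z of key_seat in the frame of socket below 0.014 m), for 0.05 s.
At the end, for the whole second after the job is handed in: The frame is shut (within 0.08 rad), the key stands upright in the socket (within 4 mm of its axis and 0.08 rad of vertical), its flange within 3 mm of the rim, the spring plunger pressed in by more than 8.5 mm, and the fingers still hold the key (more than 2 N of contact) (value of joint frame below 0.08 rad and horizontal distance between key_seat and socket below 0.004 m and z of key_seat in the frame of socket below 0.003 m and angle between key_seat's own z axis and vertical below 0.08 rad and value of joint plunger above 0.0085 m and contact force between the fingers and key above 2 N); the arm keeps its last pose, push and grip.
It fails at once if plug_a moved more than 20 mm (distance of plug_a from where it was at the start of the episode above 0.02 m).
It fails at once if plug_b moved more than 20 mm (distance of plug_b from where it was at the start of the episode above 0.02 m).
It fails at once if fuel_cap moved more than 20 mm (distance of fuel_cap from where it was at the start of the episode above 0.02 m).
It fails at once if gap_tool moved more than 20 mm (distance of gap_tool from where it was at the start of the episode above 0.02 m).
It also fails if it takes over 64 s, if anything falls off the work surface, if the arm or the gripper's body presses on something with over 40 N, if the wrist force passes 120 N, or if a joint passes its speed limit or range.

## Working session

There is one attempt and no reset: what is moved stays moved. The work goes in short steps, Python scripts to look and compute and a tool call to move; the robot and the scene stay as the last step left them, time stands still between calls to the robot, and variables do not carry over. Pictures are saved under pics/ and viewed, and the job is handed in when it is done.

Besides the shell and the picture viewer there is one more tool, called after "Call:" as a command line: name --argument value ..., lists and objects as JSON in quotes. servo_tool: Moves the arm, as the interface text tells. Its arguments: {"type":"object","properties":{"motion":{"type":"array","items":{"type":"array","items":{"type":"array","items":{"type":"number"}}}}},"required":["motion"]}

```bash
ls -la; mkdir -p pics; cat > h.py <<'E'
import numpy as np, cv2
from bench import observe, vision, ticket, models, env
from scipy.spatial.transform import Rotation as R
def cam(p, st=None):
    if 'mount' in p:
        M=np.array(p['mount']); Rt=R.from_quat(st['tool_rot']).as_matrix()
        return Rt@M[:3,3]+np.array(st['position']), Rt@M[:3,:3]
    return np.array(p['origin']), np.array(p['rotation'])
def ray(p,uv,st=None):
    o,Rc=cam(p,st)
    d=np.array([(uv[0]-p['cx'])/p['fx'],(uv[1]-p['cy'])/p['fy']]); s=d.copy()
    for _ in range(20): s=d/(1+p['k1']*(s@s))
    v=Rc@np.array([s[0],-s[1],-1]); return o,v/np.linalg.norm(v)
def atz(p,uv,z,st=None):
    o,v=ray(p,uv,st); return o+v*(z-o[2])/v[2]
def proj(p,X,st=None):
    o,Rc=cam(p,st); c=Rc.T@(np.array(X,float)-o); s=np.array([c[0],-c[1]])/-c[2]
    s=s*(1+p['k1']*(s@s)); return np.array([p['fx']*s[0]+p['cx'],p['fy']*s[1]+p['cy']])
def snap(n,fn=None):
    st=observe(); p=vision.snapshot(n)
    if fn: cv2.imwrite('pics/'+fn,np.array(p['pixels'])[:,:,::-1])
    return p,st
def tri(rs):
    A=np.zeros((3,3));b=np.zeros(3)
    for o,v in rs:
        P=np.eye(3)-np.outer(v,v);A+=P;b+=P@o
    return np.linalg.solve(A,b)
E
python3 - <<'E'
from h import *
print(observe()); print([a for a in dir(env) if a[0]!='_'], env.hold_point_z)
for n in ['scene','side','wrist']:
    p,st=snap(n,n+'0.png')
    print(n,{k:v for k,v in p.items() if k!='pixels'})
    for q in ['socket','carb','frame_edge','frame_hinge','key_grip','key','key_seat','stand','plug_a','fuel_cap','gap_tool']:
        print(q,[(np.round(d['position']),round(d['p'],2)) for d in models.search_frame(q,p)][:4])
E
```

```text
total 12
drwxr-xr-x  3 agent agent 4096 Dec  7 16:49 .
drwxr-xr-x 23 root  root  4096 Dec  7 16:48 ..
drwxr-xr-x  2 agent agent 4096 Dec  7 16:49 pics
{'t': 0.0, 'qpos': array([ 9.97467473e-01,  5.28449596e-01,  1.43388175e+00, -2.93337472e-05,
        1.18141687e+00, -1.78462706e-01]), 'qvel': array([ 0.00078488,  0.00247193, -0.00079081,  0.00036845, -0.00093116,
       -0.00042   ]), 'tau': array([-1.02297690e-03, -4.40044999e+01, -1.76588130e+01,  6.30819728e-02,
        5.81089477e-02, -1.52281268e-04]), 'position': array([239.98498517, 576.29952896, 221.58836454]), 'tool_rot': array([ 1.96147333e-01,  9.80573843e-01, -1.00750918e-03, -3.83044064e-04]), 'contact_force': array([-0.44396058,  0.27920351,  0.77924547]), 'wrist_torque': array([ 0.01444604, -0.00069972, -0.03071211]), 'finger_gap': 86.97557650909816}
['IKError', 'hold_point_z'] -18.700000000000003
scene {'fx': 418.5717469154226, 'fy': 418.5717469154226, 'cx': 326.1570414464493, 'cy': 203.0102971402426, 'k1': -0.11213538793785567, 'origin': array([1056.04325059,  222.69060813,  722.12075191]), 'rotation': array([0.178
[... 1965 characters left out ...]
uel_cap [(array([381., 189.]), 0.59), (array([300., 238.]), 0.56)]
gap_tool []
wrist {'fx': 352.40207543400413, 'fy': 352.40207543400413, 'cx': 319.15647117489243, 'cy': 199.52396410397762, 'k1': -0.03773501395015058, 'mount': array([[-6.88990079e-04,  9.69991827e-01,  2.43136546e-01,
         6.62821540e+01],
       [ 9.99999762e-01,  6.59842027e-04,  2.01321203e-04,
         1.38049085e+00],
       [ 3.48482103e-05,  2.43136627e-01, -9.69992051e-01,
        -1.61760460e+02],
       [ 0.00000000e+00,  0.00000000e+00,  0.00000000e+00,
         1.00000000e+00]]), 'shot': 3}
socket []
carb []
frame_edge []
frame_hinge []
key_grip []
key []
key_seat []
stand []
plug_a []
fuel_cap []
gap_tool []
```

```bash
sed -i "s/return np.array(p\['origin'\]), np.array(p\['rotation'\])/return np.array(p['origin']), R.from_quat(p['rotation']).as_matrix()/" h.py; grep -n from_quat h.py
```

```text
6:        M=np.array(p['mount']); Rt=R.from_quat(st['tool_rot']).as_matrix()
8:    return np.array(p['origin']), R.from_quat(p['rotation']).as_matrix()
```

View pics/scene0.png

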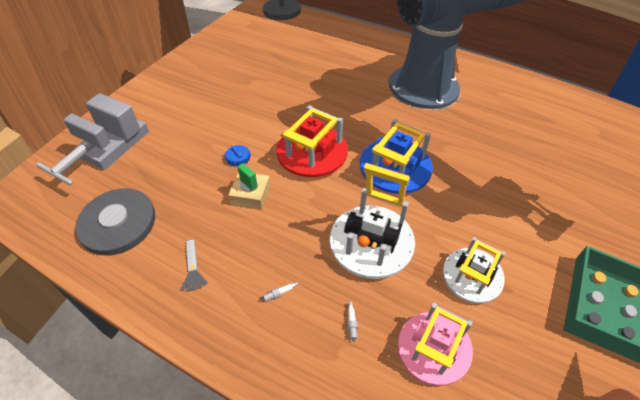

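View pics/side0.png

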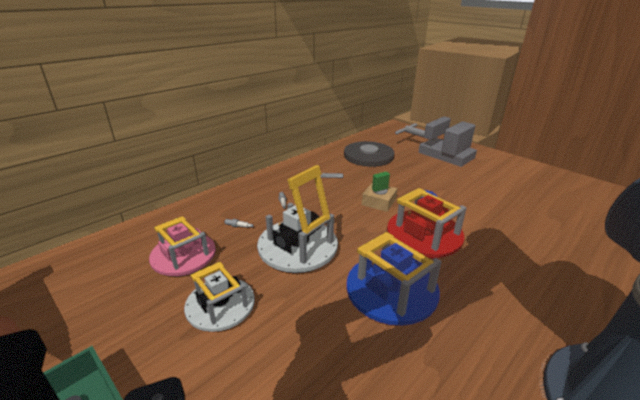

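View pics/wrist0.png

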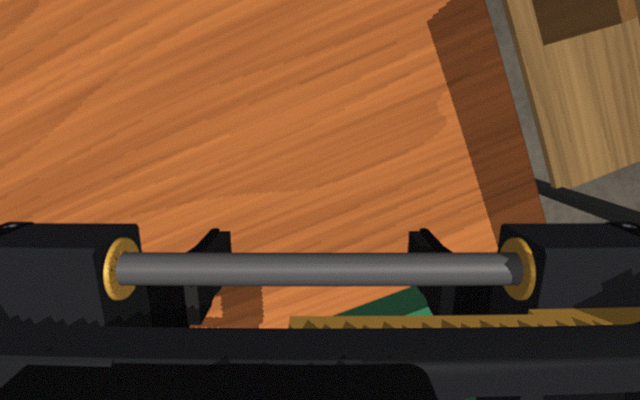

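```bash
cat >> h.py <<'E'
def crop(p,c,w,h,s,fn):
    im=np.array(p['pixels'])[:,:,::-1]; x0=int(c[0]-w/2);y0=int(c[1]-h/2);x0=max(x0,0);y0=max(y0,0)
    cv2.imwrite('pics/'+fn,cv2.resize(im[y0:y0+h,x0:x0+w],None,fx=s,fy=s,interpolation=cv2.INTER_CUBIC)); return x0,y0
E
python3 - <<'E'
from h import *
p,st=snap('scene');q,_=snap('side')
print('socket scene',atz(p,(376,216),104))
print('table center',atz(p,(372,241),28), atz(q,(298,243),28))
print('edge',tri([ray(p,(387,172)),ray(q,(309,176))]))
print('hinge',tri([ray(p,(385,198)),ray(q,(315,226))]))
print('key grip top',tri([ray(p,(247,171)),ray(q,(381,176))]), atz(p,(248,179),62))
for n,uv,z in [('red',(312,152),0),('blue',(396,165),0),('small',(474,274),0),('pink',(436,347),0),('cap',(238,155),12),('pa',(282,291),9),('pb',(352,320),9),('gap',(194,268),4)]: print(n,atz(p,uv,z))
print(crop(p,(378,220),120,130,5,'s1.png'),crop(q,(300,220),120,130,5,'q1.png'))
print(crop(p,(248,182),60,60,9,'s2.png'),crop(q,(380,188),60,60,9,'q2.png'))
E
```

```text
socket scene [590.36769904  90.54919758 104.        ]
table center [594.74424368  92.63554995  28.        ] [580.89615254  93.56970845  28.        ]
edge [556.73301882  84.8824032  192.9685133 ]
hinge [533.77042475  87.02398995  93.37666179]
key grip top [ 590.92425269 -204.37405915   77.82427873] [ 598.36577202 -198.79575465   62.        ]
red [ 404.84663772 -151.17867816    0.        ]
blue [345.93971403  48.69403048   0.        ]
small [551.85433866 300.93111043   0.        ]
pink [729.55481329 281.64736993   0.        ]
cap [ 510.35756791 -297.35708461   12.        ]
pa [766.92758875 -13.60753826   9.        ]
pb [756.57500606 127.88560534   9.        ]
gap [ 806.56765887 -194.53464351    4.        ]
(318, 155) (240, 155)
(218, 152) (350, 158)
```

View pics/s1.png

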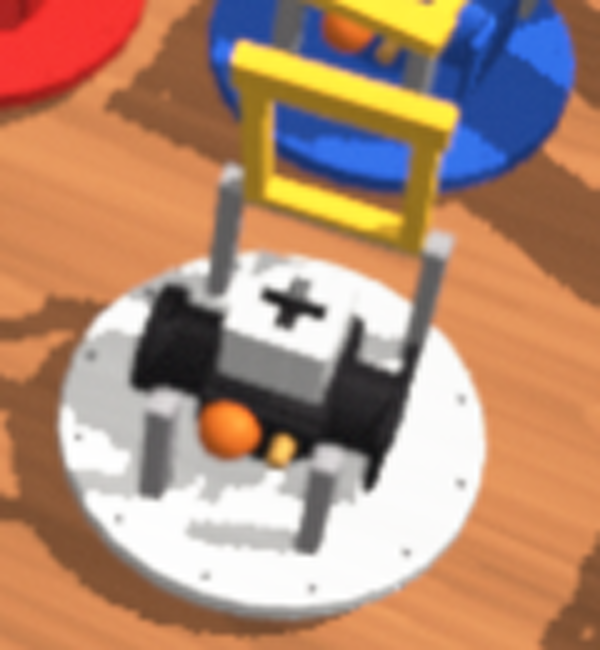

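View pics/q1.png

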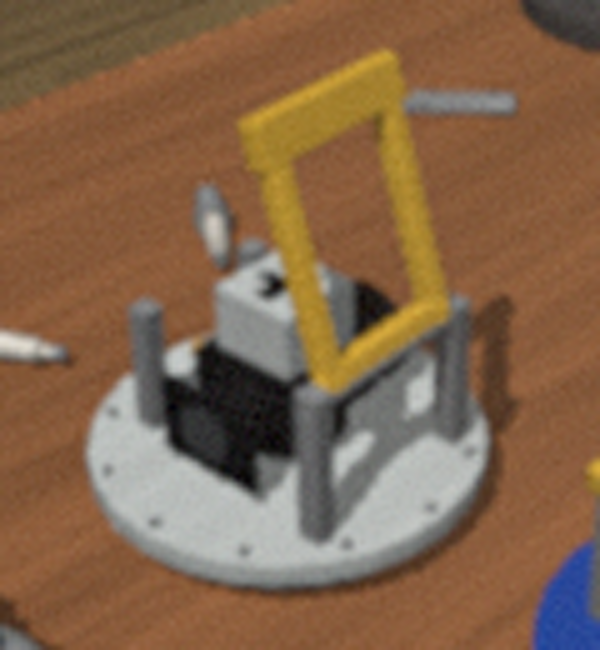

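View pics/s2.png

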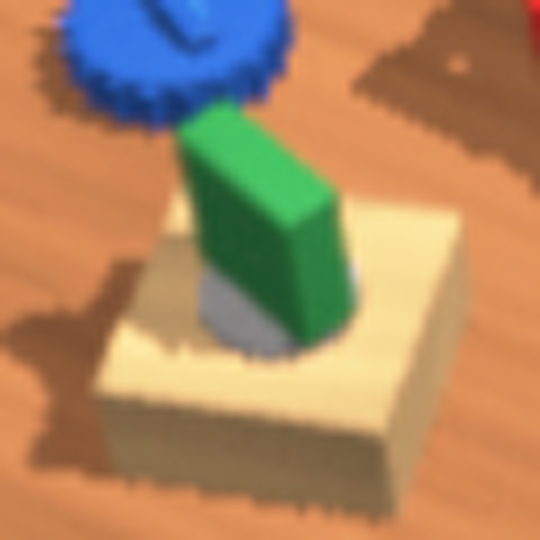

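View pics/q2.png

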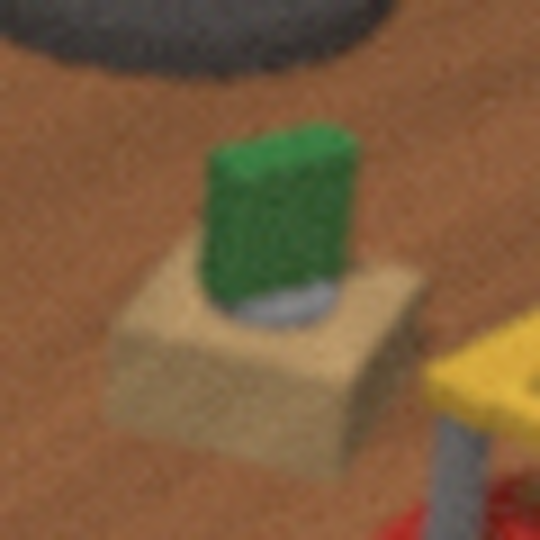

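```bash
cat >> h.py <<'E'
def downR(yaw):  # yaw = world angle of tool x, tool pointing down
    x=np.array([np.cos(yaw),np.sin(yaw),0]);z=np.array([0,0,-1.]);return np.column_stack([x,np.cross(z,x),z])
def go(pos,Rt,st=None):
    st=st or observe(); A=R.from_quat(st['tool_rot']).as_matrix()
    d=A.T@(np.array(pos)-st['position']); r=R.from_matrix(A.T@Rt).as_rotvec()
    print('row',np.round(d,1).tolist(),np.round(r,4).tolist(),'t',round(st['t'],2)); return d,r
def stt():
    s=observe();A=R.from_quat(s['tool_rot']).as_matrix()
    print('t',round(s['t'],2),'pos',np.round(s['position'],1),'yaw',round(np.arctan2(A[1,0],A[0,0]),4),'z',np.round(A[:,2],4),'F',np.round(s['contact_force'],1),'T',np.round(s['wrist_torque'],2),'gap',round(s['finger_gap'],1),'q',np.round(s['qpos'],2))
E
python3 - <<'E'
from h import *
go([625,90,400],downR(np.pi))
p,st=snap('scene')
c=[(222,103),(182,130),(290,222),(337,190)]
P=np.array([atz(p,(218+a/9,152+b/9),85) for a,b in c]);print(P,P.mean(0));print([np.linalg.norm(P[i]-P[(i+1)%4]) for i in range(4)])
for i,j in((0,3),(1,2)):print(np.arctan2(*(P[j]-P[i])[1::-1]))
E
```

```text
row [-542.3, -301.5, -177.5] [-0.0, -0.0, -0.3948] t 1.9
[[ 582.69695879 -219.95342157   85.        ]
 [ 594.51235025 -223.10619487   85.        ]
 [ 606.70069939 -183.80359477   85.        ]
 [ 593.12758408 -179.95608073   85.        ]] [ 594.25939813 -201.70482299   85.        ]
[np.float64(12.228796133773221), np.float64(41.14912185398328), np.float64(14.107899330830886), np.float64(41.335036210909756)]
1.3156950166340986
1.2700852017181719
```

Call:
servo_tool --motion '[[[-542,-301,-178,0,0,-0.395,0.0],[-542,-301,-178,0,0,-0.395,0.0],[-542,-301,-178,0,0,-0.395,0.0],[-542,-301,-178,0,0,-0.395,0.0],[-542,-301,-178,0,0,-0.395,0.0]]]'

```text
t: 2.37
position: [362.3, 422.4, 279.2]
tool_rot: [-0.001, 1.0, 0.0, 0.0]
contact_force: [0.7, 1.0, 0.5]
finger_gap: 61.7
```

```bash
python3 -c "
from h import *
stt();go([625,90,400],downR(np.pi))"
```

```text
t 2.37 pos [362.3 422.4 279.2] yaw -3.1392 z [ 1.e-04  0.e+00 -1.e+00] F [0.7 1.  0.5] T [ 0.02 -0.03 -0.01] gap 61.7 q [ 0.66  0.37  1.54 -0.    1.23 -0.91]
row [-261.9, -333.0, -120.8] [0.0, 0.0001, 0.0024] t 2.37
```

Call:
servo_tool --motion '[[[-262,-333,-121,0,0,0,0.0],[-262,-333,-121,0,0,0,0.0],[-262,-333,-121,0,0,0,0.0],[-262,-333,-121,0,0,0,0.0],[-262,-333,-121,0,0,0,0.0]]]'

```text
t: 2.78
position: [486.6, 264.8, 336.8]
tool_rot: [-0.001, 1.0, 0.0, 0.0]
contact_force: [-0.9, 0.8, -0.1]
finger_gap: 28.3
```

```bash
python3 -c "
from h import *
stt();go([625,90,400],downR(np.pi))"
```

```text
t 2.78 pos [486.6 264.8 336.8] yaw -3.1392 z [ 5.e-04  3.e-04 -1.e+00] F [-0.9  0.8 -0.1] T [ 0.03 -0.01  0.01] gap 28.3 q [ 0.3   0.31  1.46  0.    1.37 -1.28]
row [-138.0, -175.1, -63.2] [0.0003, 0.0005, 0.0024] t 2.78
```

Call:
servo_tool --motion '[[[-138,-175,-63,0,0,0,0.0],[-138,-175,-63,0,0,0,0.0],[-138,-175,-63,0,0,0,0.0],[-138,-175,-63,0,0,0,0.0],[-138,-175,-63,0,0,0,0.0]]]'

```text
t: 3.2
position: [610.7, 107.4, 393.6]
tool_rot: [-0.001, 1.0, 0.0, 0.0]
contact_force: [0.3, 0.8, -0.6]
finger_gap: 2.3
```

Call:
servo_tool --motion '[[[-20,-24,-9,0,0,0,0.0],[-20,-24,-9,0,0,0,0.0],[-20,-24,-9,0,0,0,0.0]]]'

```text
t: 3.45
position: [631.8, 81.6, 402.5]
tool_rot: [0.001, 1.0, 0.0, 0.001]
contact_force: [-0.3, 0.5, 0.6]
finger_gap: 0.2
```

```bash
python3 -c "
from h import *
stt()
p,st=snap('wrist','w1.png')
for n in ['socket','frame_edge','frame_hinge','carb']: print(n,[(np.round(d['position']),round(d['p'],2)) for d in models.search_frame(n,p)])
for X in [(590,90,104),(534,87,93),(557,85,197),(580,91,28)]: print(X,proj(p,X,st))
"
```

```text
t 3.45 pos [631.8  81.6 402.5] yaw 3.1405 z [ 1.3e-03  7.0e-04 -1.0e+00] F [-0.3  0.5  0.6] T [ 0.03 -0.01 -0.01] gap 0.2 q [-0.05  0.41  1.14  0.    1.59 -1.62]
socket [(array([443., 206.]), 0.92), (array([462., 111.]), 0.89), (array([161.,  28.]), 0.79), (array([325., 123.]), 0.75), (array([301.,  14.]), 0.62)]
frame_edge [(array([325., 103.]), 0.84), (array([461., 206.]), 0.84), (array([488., 112.]), 0.66), (array([326., 121.]), 0.63), (array([139.,  25.]), 0.59)]
frame_hinge [(array([296.,  10.]), 0.84), (array([164.,  29.]), 0.8), (array([323., 125.]), 0.79), (array([461., 108.]), 0.76), (array([447., 210.]), 0.69)]
carb [(array([298.,  12.]), 0.89), (array([161.,  28.]), 0.83), (array([324., 124.]), 0.75), (array([460., 107.]), 0.68)]
(590, 90, 104) [324.45609074 130.20295308]
(534, 87, 93) [322.05027953  85.38168714]
(557, 85, 197) [320.94274165 101.88582453]
(580, 91, 28) [324.36568584 120.67030385]
```

View pics/w1.png

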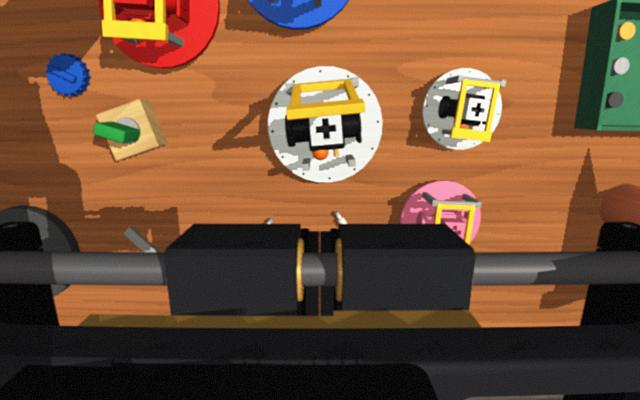

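```bash
python3 -c "
from h import *
stt()
p,st=snap('wrist','w1.png')
print(crop(p,(326,124),130,120,6,'w1c.png'),crop(p,(130,130),90,75,8,'w1k.png'))
import pickle;pickle.dump((p,st),open('w1.pkl','wb'))
"
```

```text
t 3.7 pos [629.7  84.8 402.4] yaw -3.1375 z [-4.e-04  7.e-04 -1.e+00] F [0.2 0.7 0.2] T [0.02 0.04 0.  ] gap -0.0 q [-0.04  0.41  1.15  0.    1.59 -1.62]
(261, 64) (85, 92)
```

View pics/w1c.png

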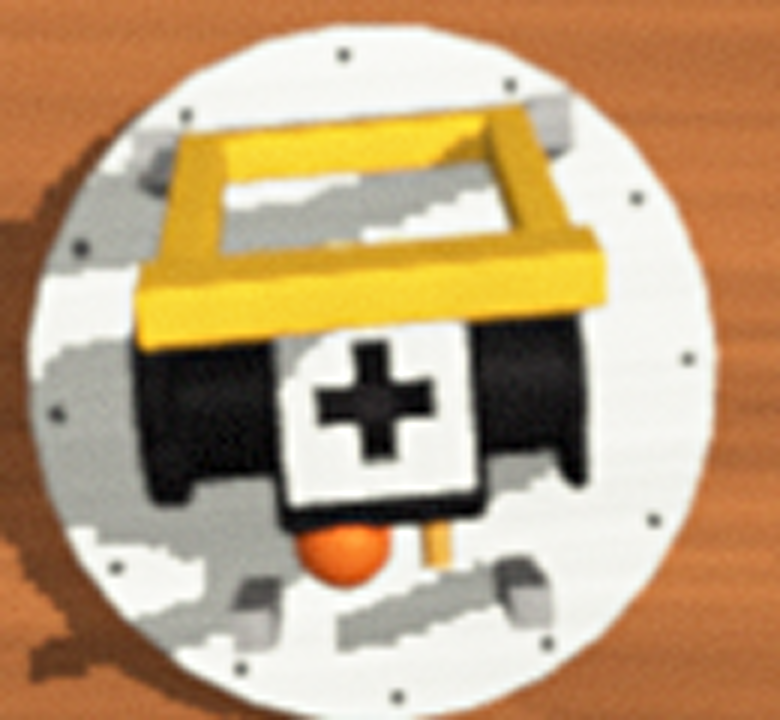

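View pics/w1k.png

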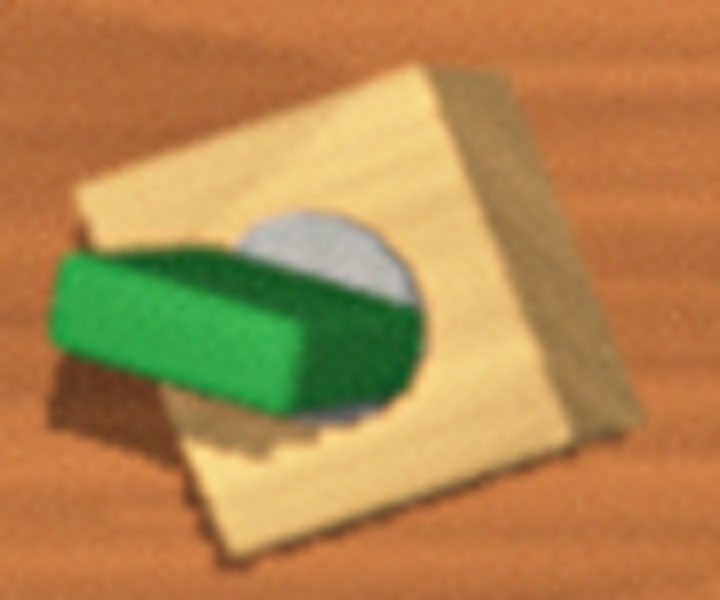

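```bash
cat > fit.py <<'E'
from h import *
import pickle
from scipy.optimize import least_squares
w,st=pickle.load(open('w1.pkl','rb')); p,_=snap('scene'); q,_=snap('side')
W=lambda a,b:(261+a/6,64+b/6); S=lambda a,b:(318+a/5,155+b/5); Q=lambda a,b:(240+a/5,155+b/5)
obs=[(w,'s',(0,0),W(376,402))]+[(w,'f',X,W(*u)) for X,u in [((114,-40,-5),(145,348)),((114,40,-5),(606,300)),((114,-40,5),(137,290)),((114,40,5),(600,232)),((94,-27,5),(222,262)),((94,27,5),(513,240))]]
obs+=[(w,'s',(-20,-20),W(290,505)) ][:0]
obs+=[(w,'s',(13.5,0),W(378,460)),(w,'s',(-13.5,0),W(372,344)),(w,'s',(0,13.5),W(436,396)),(w,'s',(0,-13.5),W(317,407))]
obs2=[(p,'s',(0,0),S(293,305)),(p,'f',(114,-40,5),S(238,42)),(p,'f',(114,40,5),S(458,105))]
def world(k,X,v):
    cx,cy,yaw,th=v; Rz=R.from_euler('z',yaw).as_matrix()
    if k=='s': return np.array([cx,cy,104])+Rz@np.array([*X,0])
    x,y,z=X; return np.array([cx,cy,93])+Rz@np.array([-55+x*np.cos(th)-z*np.sin(th),y,x*np.sin(th)+z*np.cos(th)])
def res(v,obs): return np.concatenate([proj(c,world(k,X,v),st)-u for c,k,X,u in obs])
if __name__=='__main__':
  for o in (obs,obs2,obs+obs2):
    r=least_squares(res,[590,90,0,1.4],args=(o,),x_scale=[10,10,.1,.1]);print(np.round(r.x,3),np.round(r.fun,1))
  # key
  K=lambda a,b:(85+a/8,92+b/8)
  P=np.array([atz(w,K(*c),85,st) for c in [(66,252),(50,342),(288,415),(303,320)]]);print(P,P.mean(0))
  for i,j in((0,3),(1,2)):print('yaw',np.arctan2(*(P[j]-P[i])[1::-1]))
  P=np.array([atz(w,K(*c),34,st) for c in [(78,190),(418,65),(572,440),(228,555)]]);print(P,P.mean(0))
E
python3 fit.py
```

```text
[5.88494e+02 9.22060e+01 1.05000e-01 1.28100e+00] [ 0.2  0.1 -1.2  0.8  1.   0.6 -1.3  0.8  1.6  2.1 -2.  -1.5  1.1 -3.2
  0.8  1.  -0.2 -0.9  0.6  0.1 -0.5  0.4]
[5.89791e+02 9.16450e+01 1.12000e-01 1.27300e+00] [ 0.1  0.  -0.3 -0.2  0.3  0.1]
[5.88504e+02 9.21270e+01 1.06000e-01 1.27900e+00] [ 0.1  0.1 -1.3  1.   0.9  0.7 -1.4  1.   1.5  2.3 -2.1 -1.3  1.  -3.1
  0.8  1.  -0.3 -0.9  0.6  0.1 -0.5  0.4  0.6 -0.4  0.5 -0.9  1.  -0.5]
[[ 578.9061677  -219.30348932   85.        ]
 [ 593.92296636 -224.28347736   85.        ]
 [ 606.45212176 -184.25148461   85.        ]
 [ 590.47793121 -179.62288334   85.        ]] [ 592.43979676 -201.86533366   85.        ]
yaw 1.287042782828143
yaw 1.2674755352438154
[[ 569.18568288 -247.86685557   34.        ]
 [ 547.25609671 -180.65714103   34.        ]
 [ 615.81275646 -158.90806225   34.        ]
 [ 637.51524678 -228.18373953   34.        ]] [ 592.44244571 -203.90394959   34.        ]
```

```bash
cat >> h.py <<'E'
C=np.array([588.7,92.0]); YAW=0.106
def uz(u,z,pen=0): # local along push
    e=np.array([np.cos(YAW),np.sin(YAW)]); xy=C+(u-55)*e; return [xy[0],xy[1],z]
E
python3 -c "
from h import *
stt();Rt=downR(np.pi+YAW)
go(uz(-12,280),Rt);go(uz(-12,194),Rt)"
```

```text
t 3.85 pos [630.1  84.6 402.6] yaw -3.1378 z [ 5.e-04  5.e-04 -1.e+00] F [ 0.6  0.9 -0.2] T [ 0.02 -0.02  0.  ] gap 0.5 q [-0.04  0.41  1.15  0.    1.59 -1.62]
row [108.1, 0.7, 122.6] [0.0005, 0.0006, -0.1022] t 3.85
row [108.2, 0.7, 208.6] [0.0005, 0.0006, -0.1022] t 3.85
```

Call:
servo_tool --motion '[[[108,1,122,0,0,-0.1022,0.0],[108,1,122,0,0,-0.1022,0.0],[108,1,122,0,0,-0.1022,0.0],[108,1,122,0,0,-0.1022,0.0],[108,1,165,0,0,-0.1022,0.0]]]'

```text
t: 4.27
position: [517.8, 86.4, 240.0]
tool_rot: [-0.054, 0.999, 0.0, 0.0]
contact_force: [0.9, 0.3, -1.4]
finger_gap: 0.4
```

```bash
python3 -c "
from h import *
stt();Rt=downR(np.pi+YAW)
go(uz(-12,194),Rt)"
```

```text
t 4.27 pos [517.8  86.4 240. ] yaw -3.034 z [ 8.e-04  6.e-04 -1.e+00] F [ 0.9  0.3 -1.4] T [ 0.07 -0.08 -0.02] gap 0.4 q [-0.05  0.37  1.66  0.    1.11 -1.73]
row [-4.0, -1.9, 46.0] [0.0005, 0.0008, 0.0016] t 4.27
```

Call:
servo_tool --motion '[[[-4,-2,30,0,0,0,0.0],[-4,-2,46,0,0,0,0.0],[-4,-2,46,0,0,0,0.0],[-4,-2,46,0,0,0,0.0]]]'

```text
t: 4.6
position: [521.7, 85.2, 193.7]
tool_rot: [-0.054, 0.999, 0.0, -0.0]
contact_force: [0.1, 0.2, 0.3]
finger_gap: 0.8
```

```bash
python3 -c "
from h import *
stt();Rt=downR(np.pi+YAW)
for th in (1.28,1.2,1.1,1.0,.9,.8):
  print(th,end=' ');go(uz(104*np.cos(th)-5*np.sin(th)-9.5+3,93+104*np.sin(th)+5*np.cos(th)),Rt)
p,st=snap('side');crop(p,(310,200),150,120,5,'q3.png')"
```

```text
t 4.6 pos [521.7  85.2 193.7] yaw -3.0332 z [-7.e-04  7.e-04 -1.e+00] F [0.1 0.2 0.3] T [ 0.04 -0.04  0.02] gap 0.8 q [-0.05  0.44  1.7   0.    1.   -1.73]
1.28 row [-30.8, -0.4, -0.4] [0.0007, -0.0006, 0.0024] t 4.6
1.2 row [-38.8, -0.4, 1.9] [0.0007, -0.0006, 0.0024] t 4.6
1.1 row [-48.5, -0.5, 5.7] [0.0007, -0.0006, 0.0024] t 4.6
1.0 row [-57.8, -0.5, 10.4] [0.0007, -0.0006, 0.0024] t 4.6
0.9 row [-66.5, -0.5, 16.1] [0.0007, -0.0006, 0.0024] t 4.6
0.8 row [-74.7, -0.5, 22.6] [0.0007, -0.0006, 0.0024] t 4.6
```

View pics/q3.png

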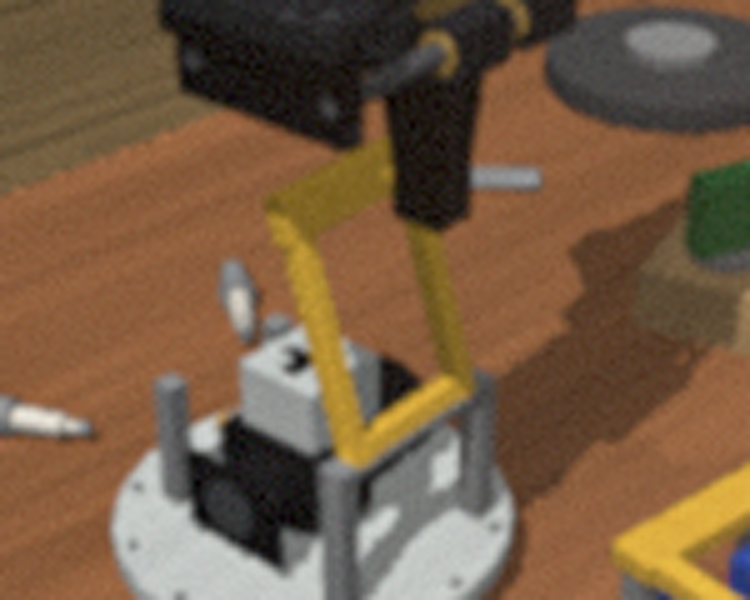

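Call:
servo_tool --motion '[[[-20,0,0,0,0,0,0.0],[-31,0,0,0,0,0,0.0],[-39,0,2,0,0,0,0.0],[-48,0,6,0,0,0,0.0],[-58,0,10,0,0,0,0.0]]]'

```text
t: 5.07
position: [581.4, 91.4, 185.8]
tool_rot: [-0.054, 0.999, 0.0, 0.002]
contact_force: [-1.1, -0.5, 0.1]
finger_gap: 0.5
```

```bash
python3 -c "
from h import *
stt();Rt=downR(np.pi+YAW)
for th in (.9,.8,.7,.6,.5,.4,.3):
  print(th,end=' ');go(uz(104*np.cos(th)-5*np.sin(th)-9.5+3,93+104*np.sin(th)+5*np.cos(th)),Rt)
p,st=snap('side');crop(p,(310,200),150,120,5,'q4.png')"
```

```text
t 5.07 pos [581.4  91.4 185.8] yaw -3.0331 z [ 3.9e-03  2.0e-04 -1.0e+00] F [-1.1 -0.5  0.1] T [ 0.02  0.16 -0.02] gap 0.5 q [-0.03  0.52  1.57  0.    1.05 -1.71]
0.9 row [-6.5, -0.2, 8.3] [-0.0002, 0.0039, 0.0025] t 5.07
0.8 row [-14.6, -0.3, 14.8] [-0.0002, 0.0039, 0.0025] t 5.07
0.7 row [-22.1, -0.3, 22.1] [-0.0002, 0.0039, 0.0025] t 5.07
0.6 row [-28.7, -0.3, 30.1] [-0.0002, 0.0039, 0.0025] t 5.07
0.5 row [-34.5, -0.3, 38.7] [-0.0002, 0.0039, 0.0025] t 5.07
0.4 row [-39.5, -0.3, 47.9] [-0.0002, 0.0039, 0.0025] t 5.07
0.3 row [-43.5, -0.3, 57.5] [-0.0002, 0.0039, 0.0025] t 5.07
```

View pics/q4.png

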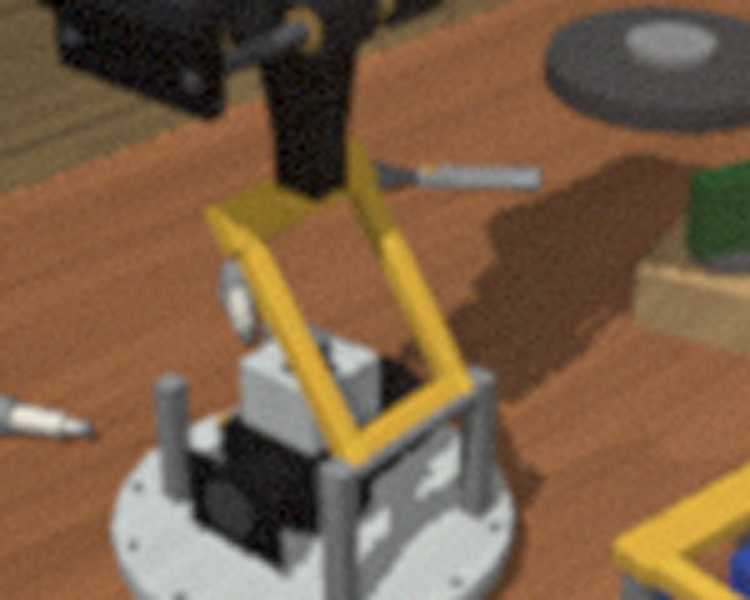

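Call:
servo_tool --motion '[[[-7,0,8,0,0,0,0.0],[-15,0,15,0,0,0,0.0],[-22,0,22,0,0,0,0.0],[-29,0,30,0,0,0,0.0],[-35,0,39,0,0,0,0.0]]]'

```text
t: 5.53
position: [618.7, 95.3, 144.8]
tool_rot: [-0.054, 0.999, 0.0, 0.002]
contact_force: [-1.4, -0.2, 1.0]
finger_gap: 0.5
```

```bash
python3 -c "
from h import *
stt();Rt=downR(np.pi+YAW)
for th in (.4,.3,.2,.1,0):
  print(th,end=' ');go(uz(104*np.cos(th)-5*np.sin(th)-9.5+6,93+104*np.sin(th)+5*np.cos(th)),Rt)
p,st=snap('side');crop(p,(310,200),150,120,5,'q5.png')"
```

```text
t 5.53 pos [618.7  95.3 144.8] yaw -3.0336 z [ 4.5e-03  7.0e-04 -1.0e+00] F [-1.4 -0.2  1. ] T [0.04 0.18 0.05] gap 0.5 q [-0.03  0.62  1.5   0.    1.01 -1.71]
0.4 row [-5.1, -0.2, 6.7] [0.0002, 0.0046, 0.002] t 5.53
0.3 row [-9.1, -0.2, 16.3] [0.0002, 0.0046, 0.002] t 5.53
0.2 row [-12.1, -0.2, 26.3] [0.0002, 0.0046, 0.002] t 5.53
0.1 row [-14.1, -0.2, 36.5] [0.0002, 0.0046, 0.002] t 5.53
0 row [-15.1, -0.2, 46.8] [0.0002, 0.0046, 0.002] t 5.53
```

View pics/q5.png

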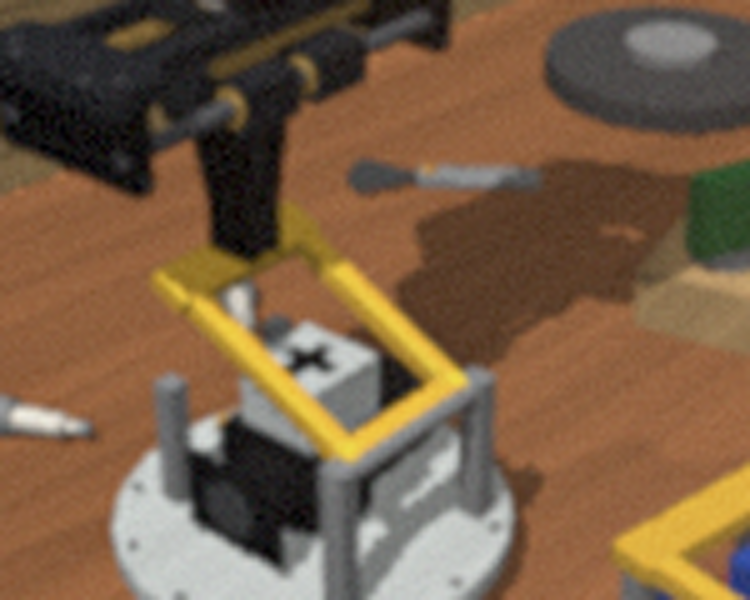

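Call:
servo_tool --motion '[[[-5,0,7,0,0,0,0.0],[-9,0,16,0,0,0,0.0],[-12,0,26,0,0,0,0.0],[-14,0,36,0,0,0,0.0],[-15,0,45,0,0,0,0.0]]]'

```text
t: 6.0
position: [634.2, 97.0, 97.1]
tool_rot: [-0.054, 0.999, 0.0, 0.002]
contact_force: [-8.6, -0.1, 50.0]
finger_gap: 0.6
```

```bash
python3 -c "
from h import *
stt();Rt=downR(np.pi+YAW)
go(uz(104,97),Rt)
p,st=snap('side');crop(p,(310,200),150,120,5,'q6.png')"
```

```text
t 6.0 pos [634.2  97.   97.1] yaw -3.0338 z [ 3.2e-03  8.0e-04 -1.0e+00] F [-8.6 -0.1 50. ] T [-0.    1.33  0.02] gap 0.6 q [-0.02  0.7   1.49  0.    0.95 -1.7 ]
row [-3.2, -0.1, 0.1] [0.0005, 0.0032, 0.0018] t 6.0
```

View pics/q6.png

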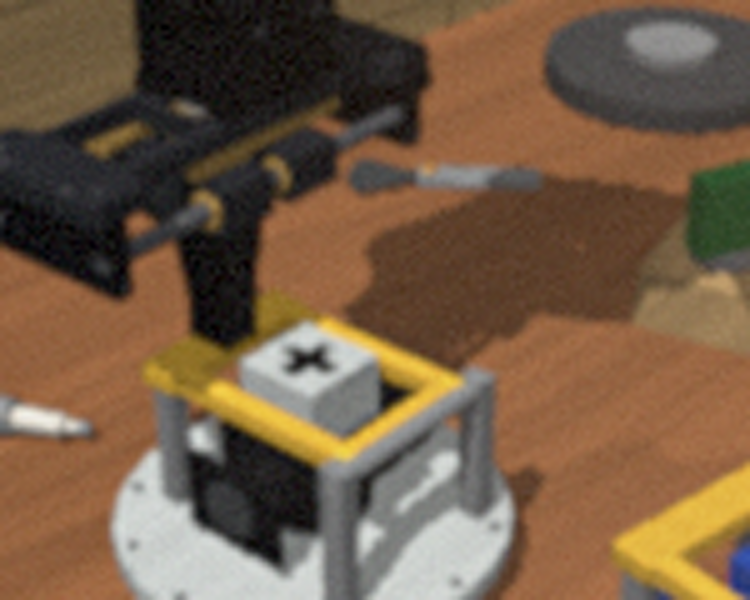

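Call:
servo_tool --motion '[[[0,0,-20,0,0,0,0.0],[0,0,-60,0,0,0,0.0],[0,0,-100,0,0,0,0.0],[0,0,-140,0,0,0.1,0.3],[0,0,-150,0,0,0.2,0.5]]]'

```text
t: 6.47
position: [637.5, 96.9, 255.4]
tool_rot: [0.048, 0.999, 0.001, 0.008]
contact_force: [0.9, 1.4, 0.3]
finger_gap: 7.6
```

```bash
python3 -c "
from h import *
stt()
go([592.5,-202,250],downR(1.28))"
```

```text
t 6.47 pos [637.5  96.9 255.4] yaw 3.0449 z [ 1.520e-02  6.000e-04 -9.999e-01] F [0.9 1.4 0.3] T [-0.01 -0.05  0.01] gap 7.6 q [-0.02  0.52  1.36  0.    1.26 -1.5 ]
row [16.0, -301.9, 4.5] [0.0148, 0.0091, 1.7649] t 6.47
```

Call:
servo_tool --motion '[[[16,-302,0,0.015,0.01,1.765,0.8],[16,-302,0,0.015,0.01,1.765,0.8],[16,-302,0,0.015,0.01,1.765,0.8],[16,-302,0,0.015,0.01,1.765,0.8],[16,-302,0,0.015,0.01,1.765,0.8]]]'

```text
t: 6.88
position: [604.7, -111.0, 252.2]
tool_rot: [0.354, 0.935, 0.0, 0.001]
contact_force: [1.0, -0.2, 1.0]
finger_gap: 39.0
```

```bash
python3 -c "
from h import *
stt()
go([592.5,-202,240],downR(1.28))"
```

```text
t 6.88 pos [ 604.7 -111.   252.2] yaw 2.4189 z [ 1.4e-03  1.0e-04 -1.0e+00] F [ 1.  -0.2  1. ] T [-0.06  0.01 -0.03] gap 39.0 q [-0.36  0.48  1.43  0.    1.23 -1.21]
row [-51.1, -76.4, 12.2] [0.0015, 0.0003, 1.1389] t 6.88
```

Call:
servo_tool --motion '[[[-51,-76,12,0,0,1.139,1.0],[-51,-76,12,0,0,1.139,1.0],[-51,-76,12,0,0,1.139,1.0],[-51,-76,12,0,0,1.139,1.0],[-51,-76,12,0,0,1.139,1.0]]]'

```text
t: 7.3
position: [592.0, -203.5, 239.0]
tool_rot: [0.625, 0.78, 0.0, -0.0]
contact_force: [0.5, 0.1, -0.2]
finger_gap: 72.5
```

```bash
python3 -c "
from h import *
stt()
go([592.5,-202,200],downR(1.28))"
```

```text
t 7.3 pos [ 592.  -203.5  239. ] yaw 1.7902 z [ 6.e-04  7.e-04 -1.e+00] F [ 0.5  0.1 -0.2] T [-0.06  0.03 -0.03] gap 72.5 q [-0.51  0.51  1.41  0.    1.22 -0.73]
row [1.3, 0.7, 39.0] [0.0005, -0.0008, 0.5102] t 7.3
```

Call:
servo_tool --motion '[[[1,1,30,0,0,0.51,1.0],[1,1,30,0,0,0.51,1.0],[1,1,30,0,0,0.51,1.0],[1,1,30,0,0,0.51,1.0],[1,1,30,0,0,0.51,1.0]]]'

```text
t: 7.72
position: [592.7, -202.2, 208.1]
tool_rot: [0.803, 0.596, 0.0, -0.001]
contact_force: [-0.3, 0.1, -0.2]
finger_gap: 86.7
```

```bash
python3 -c "
from h import *
stt()
p,st=snap('wrist','w2.png')
for z in (39,62,85): print(proj(p,(592.5,-202,z),st))
print([(d['position'],d['p']) for d in models.search_frame('key_grip',p)])
go([592.5,-202,150],downR(1.28))"
```

```text
t 7.72 pos [ 592.7 -202.2  208.1] yaw 1.2772 z [-2.0e-04  1.3e-03 -1.0e+00] F [-0.3  0.1 -0.2] T [-0.13  0.13 -0.  ] gap 86.7 q [-0.51  0.55  1.44  0.    1.15 -0.21]
[319.18292571 183.92164104]
[319.18201969 189.03270122]
[319.18097493 194.92376027]
[([318.0, 192.4], 0.6)]
row [0.1, -0.3, 58.6] [-0.0, -0.0009, 0.0028] t 7.82
```

View pics/w2.png

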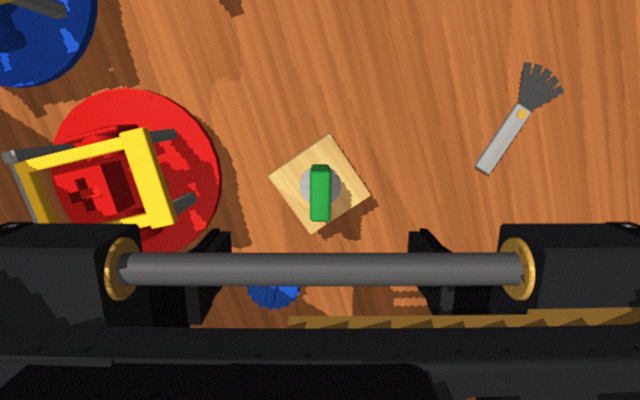

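```bash
python3 -c "
from h import *
p,st=snap('wrist');print(crop(p,(320,190),80,70,9,'w2k.png'))
import pickle;pickle.dump((p,st),open('w2.pkl','wb'))
im=np.array(p['pixels']).astype(int);m=((im[:,:,1]-im[:,:,0]>40)&(im[:,:,1]>120)).astype(np.uint8);m[:, :250]=0;m[:,400:]=0
print(m.sum());c=max(cv2.findContours(m,0,2)[0],key=cv2.contourArea)
b=cv2.boxPoints(cv2.minAreaRect(c));print(b);P=np.array([atz(p,u,85,st) for u in b]);print(P.mean(0),P)
"
```

```text
(280, 155)
948
[[310. 171.]
 [329. 171.]
 [329. 220.]
 [310. 220.]]
[ 592.63293036 -203.10856445   85.        ] [[ 591.14552819 -180.79416743   85.        ]
 [ 606.05086249 -185.22243839   85.        ]
 [ 594.38146023 -225.50109603   85.        ]
 [ 578.95387054 -220.91655598   85.        ]]
```

View pics/w2k.png

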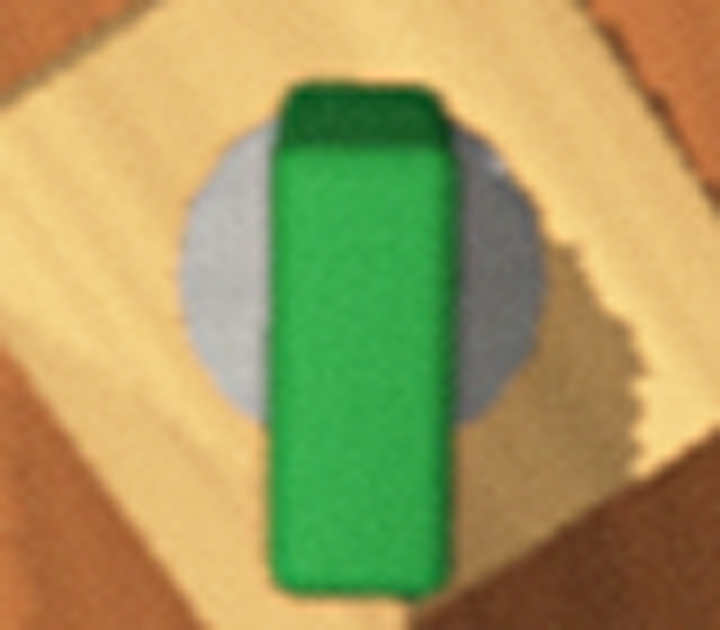

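Call:
servo_tool --motion '[[[0,0,40,0,0,0.003,1.0],[0,0,80,0,0,0.003,1.0],[0,0,120,0,0,0.003,1.0],[0,0,150,0,0,0.003,1.0],[0,0,162,0,0,0.003,1.0]]]'

```text
t: 8.28
position: [589.9, -200.5, 42.2]
tool_rot: [0.802, 0.598, -0.001, -0.004]
contact_force: [-1.6, -0.3, 0.1]
finger_gap: 86.8
```

```bash
python3 -c "
from h import *
stt()
go([592.5,-202.5,46],downR(1.28))"
```

```text
t 8.28 pos [ 589.9 -200.5   42.2] yaw 1.2818 z [-0.0067  0.0047 -1.    ] F [-1.6 -0.3  0.1] T [-0.1   0.11 -0.02] gap 86.8 q [-0.51  0.76  1.56  0.    0.83 -0.22]
row [-1.1, 3.0, -3.8] [-0.0078, -0.0026, 0.0018] t 8.28
```

Call:
servo_tool --motion '[[[-1,3,-4,-0.008,-0.002,0.002,1.0],[-1,3,-4,-0.008,-0.002,0.002,1.0],[-1,3,-4,-0.008,-0.002,0.002,1.0]]]'

```text
t: 8.53
position: [594.2, -203.3, 48.2]
tool_rot: [0.802, 0.597, 0.001, 0.002]
contact_force: [0.3, -0.0, -0.5]
finger_gap: 87.3
```

```bash
python3 -c "
from h import *
stt()
go([592.5,-202.5,46],downR(1.28))"
```

```text
t 8.53 pos [ 594.2 -203.3   48.2] yaw 1.2804 z [ 0.0041 -0.0015 -1.    ] F [ 0.3 -0.  -0.5] T [-0.03  0.11  0.01] gap 87.3 q [-0.51  0.76  1.55  0.    0.83 -0.22]
row [0.2, -1.8, 2.2] [0.0043, 0.0003, 0.0004] t 8.53
```

Call:
servo_tool --motion '[[[0,-1.5,2,0.004,0,0,1.0],[0,-1.5,2,0.004,0,0,1.0],[0,-1.5,2,0.004,0,0,0.6],[0,-1.5,2,0.004,0,0,0.3],[0,-1.5,2,0.004,0,0,0.0]]]'

```text
t: 8.95
position: [593.0, -202.9, 46.9]
tool_rot: [0.802, 0.597, 0.0, 0.001]
contact_force: [0.2, 1.0, 0.5]
finger_gap: 74.4
```

Call:
servo_tool --motion '[[[0,0,0,0,0,0,0.0],[0,0,0,0,0,0,0.0],[0,0,0,0,0,0,0.0],[0,0,0,0,0,0,0.0],[0,0,0,0,0,0,0.0]]]'

```text
t: 9.37
position: [593.0, -202.9, 46.8]
tool_rot: [0.802, 0.597, 0.0, 0.001]
contact_force: [0.7, -0.1, -0.3]
finger_gap: 41.8
```

Call:
servo_tool --motion '[[[0,0,0,0,0,0,0.0],[0,0,0,0,0,0,0.0],[0,0,0,0,0,0,0.0],[0,0,0,0,0,0,0.0],[0,0,0,0,0,0,0.0]]]'

```text
t: 9.78
position: [592.9, -202.9, 46.7]
tool_rot: [0.802, 0.597, 0.0, 0.001]
contact_force: [0.5, -0.5, 0.2]
finger_gap: 17.9
```

```bash
python3 -c "
from h import *
stt();print(R.from_quat(observe()['tool_rot']).as_matrix())
p,st=snap('scene');crop(p,(248,182),100,100,6,'s3.png')
"
```

```text
t 9.78 pos [ 592.9 -202.9   46.7] yaw 1.2806 z [ 9.e-04 -7.e-04 -1.e+00] F [ 0.5 -0.5  0.2] T [-0.1   0.08 -0.01] gap 17.9 q [-0.51  0.76  1.55 -0.    0.83 -0.22]
[[ 2.86183040e-01  9.58174590e-01  8.50225921e-04]
 [ 9.58174850e-01 -2.86182455e-01 -7.47576572e-04]
 [-4.72989134e-04  1.02860883e-03 -9.99999359e-01]]
```

View pics/s3.png

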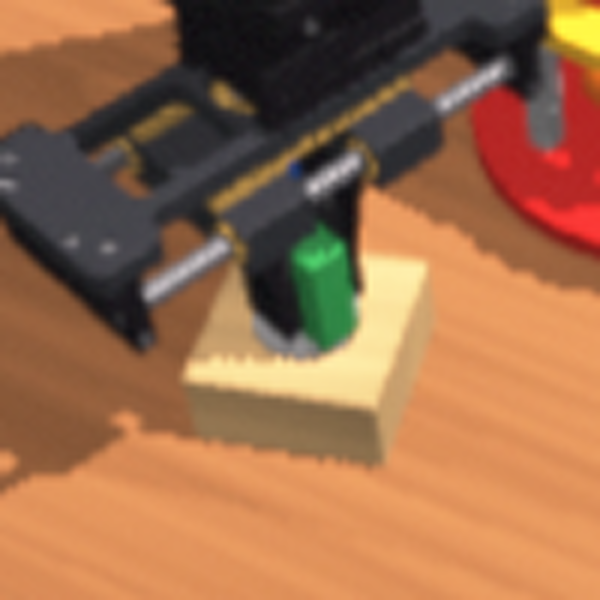

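Call:
servo_tool --motion '[[[0,0,-15,0,0,0,0.0],[0,0,-45,0,0,0,0.0],[0,0,-80,0,0,0,0.0],[0,0,-115,0,0,0,0.0],[0,0,-135,0,0,0,0.0]]]'

```text
t: 10.25
position: [594.2, -203.5, 185.4]
tool_rot: [0.802, 0.597, 0.001, 0.003]
contact_force: [0.1, 0.1, -1.3]
finger_gap: 17.6
```

```bash
python3 -c "
from h import *
stt()
go([588.7,92,185],downR(YAW+np.pi/2))"
```

```text
t 10.25 pos [ 594.2 -203.5  185.4] yaw 1.2806 z [ 0.0053 -0.0031 -1.    ] F [ 0.1  0.1 -1.3] T [-0.08  0.04  0.02] gap 17.6 q [-0.51  0.57  1.47 -0.    1.1  -0.22]
row [281.5, -89.8, -0.5] [0.0056, 0.0026, -0.3962] t 10.25
```

Call:
servo_tool --motion '[[[40,-13,0,0.005,0.002,-0.06,0.0],[80,-26,0,0.005,0.002,-0.13,0.0],[120,-38,0,0.005,0.002,-0.2,0.0],[160,-51,0,0.005,0.002,-0.28,0.0],[195,-62,0,0.005,0.002,-0.38,0.0]]]'

```text
t: 10.67
position: [589.7, 3.4, 184.7]
tool_rot: [0.673, 0.739, -0.0, -0.0]
contact_force: [1.0, -0.1, -0.6]
finger_gap: 17.5
```

```bash
python3 -c "
from h import *
stt()
go([588.7,92,175],downR(YAW+np.pi/2))"
```

```text
t 10.67 pos [589.7   3.4 184.7] yaw 1.6646 z [-3.e-04 -0.e+00 -1.e+00] F [ 1.  -0.1 -0.6] T [-0.04 -0.    0.  ] gap 17.5 q [-0.18  0.53  1.56 -0.    1.05 -0.28]
row [88.3, 7.3, 9.7] [-0.0003, -0.0, -0.0122] t 10.67
```

Call:
servo_tool --motion '[[[0,7,-30,0,0,-0.012,0.0],[0,7,-30,0,0,-0.012,0.0],[0,7,-30,0,0,-0.012,0.0],[0,7,-30,0,0,-0.012,0.0],[0,7,-30,0,0,-0.012,0.0]]]'

```text
t: 11.08
position: [595.6, 3.3, 213.6]
tool_rot: [0.669, 0.743, -0.001, -0.001]
contact_force: [-0.8, 0.4, -1.3]
finger_gap: 17.8
```

```bash
python3 -c "
from h import *
stt()
p,st=snap('wrist','w3.png');print(proj(p,(588.7,92,104),st))
import pickle;pickle.dump((p,st),open('w3.pkl','wb'))
u=proj(p,(588.7,92,104),st);print(crop(p,u,100,100,6,'w3c.png'))"
```

```text
t 11.08 pos [595.6   3.3 213.6] yaw 1.6752 z [-2.8e-03  2.0e-04 -1.0e+00] F [-0.8  0.4 -1.3] T [-0.13  0.05  0.01] gap 17.8 q [-0.18  0.5   1.52 -0.    1.13 -0.29]
[322.14036159  81.42953098]
(272, 31)
```

View pics/w3.png

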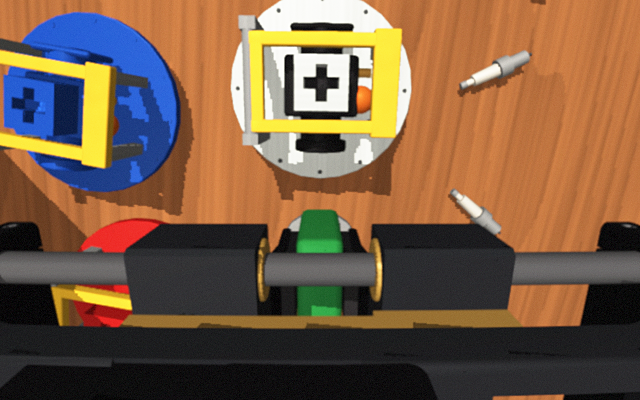

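View pics/w3c.png

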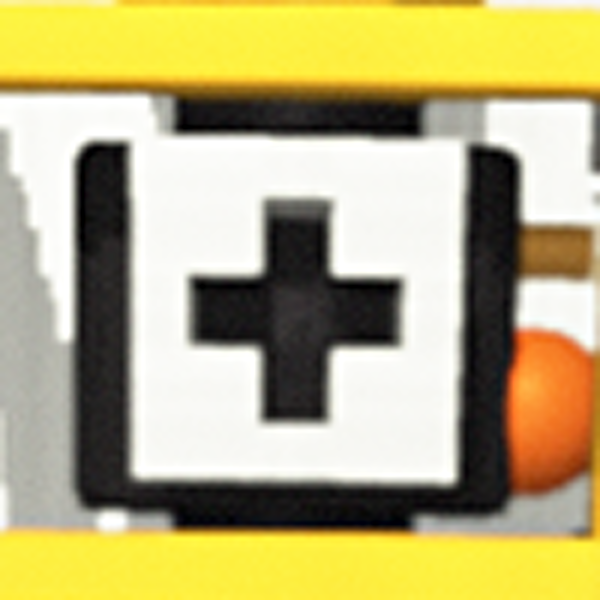

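```bash
python3 -c "
from h import *
import pickle
p,st=pickle.load(open('w3.pkl','rb'))
W=lambda a,b:(272+a/6-.4,31+b/6-.4)
f=lambda a,b:atz(p,W(a,b),104,st)
print('centre',f(296,310.5))
c=[f(*u) for u in [(130,137),(470,140),(460,486),(130,480)]];print(np.mean(c,0));
for i in range(4):
  d=c[(i+1)%4]-c[i];print(np.linalg.norm(d),np.arctan2(d[1],d[0])%(np.pi/2))
e=[f(190,313),f(402,311),f(299,200),f(296,421)]
for i in(0,2): d=e[i+1]-e[i];print(np.linalg.norm(d),np.arctan2(d[1],d[0])%(np.pi/2))
print(crop(p,(320,260),120,110,6,'w3k.png'))
stt()"
```

```text
centre [587.88513482  91.26224507 104.        ]
[588.10000548  90.95129393 104.        ]
41.019243866279936 0.09521519801796555
40.756652050872304 0.09201328427130973
41.19055639422082 0.08607511095653075
40.38107817298522 0.08778365277078204
26.00307625465257 0.11270321900618087
26.009342014804695 0.09080862067616091
(260, 205)
t 11.13 pos [595.7   3.2 213.5] yaw 1.6749 z [-2.8e-03  3.0e-04 -1.0e+00] F [ 0.5 -0.2 -1.5] T [-0.11  0.01 -0.  ] gap 17.9 q [-0.18  0.5   1.52 -0.    1.13 -0.29]
```

View pics/w3k.png

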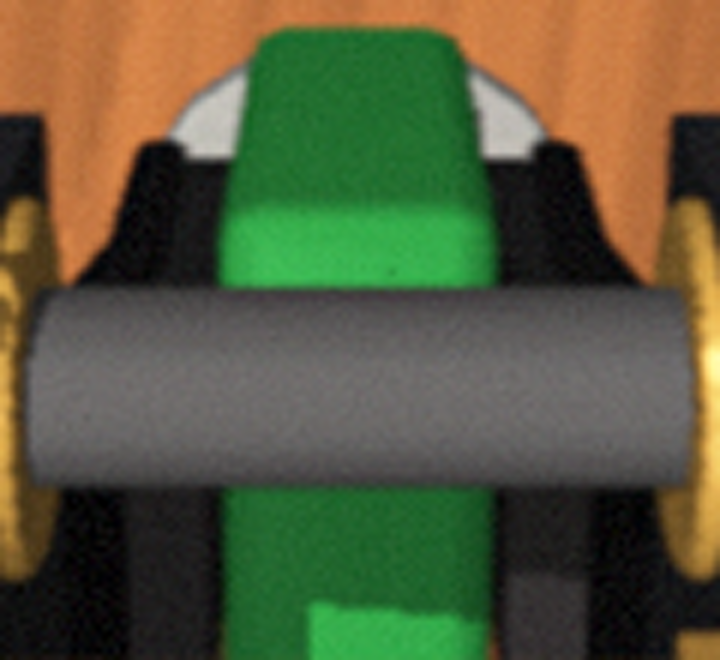

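```bash
python3 -c "
from h import *
import pickle
p,st=pickle.load(open('w3.pkl','rb'))
s0={'position':[0,0,0],'tool_rot':[0,0,0,1]}
print('top edge',atz(p,(319.5,205+208/6-.4),-38.3,s0),'bottom',atz(p,(319.5,205+28/6-.4),7.7,s0))
for a,z in ((220,-38.3),(497,-38.3)): print(atz(p,(260+a/6-.4,205+215/6),z,s0))
# flange far edge (x max) hidden? flange left/right extremes
A=R.from_quat(st['tool_rot']).as_matrix()
print('socket in tool',A.T@(np.array([588,91.2,104])-st['position']))
"
```

```text
top edge [ 21.1493213    0.48371945 -38.3       ] bottom [19.8491827   0.54304193  7.7       ]
[ 20.53449885  -8.16714791 -38.3       ]
[ 20.52022744   9.02284814 -38.3       ]
socket in tool [ 88.1310817    1.87024126 109.63432824]
```

```bash
python3 -c "
from h import *
stt()
go([587.5,92.2,168],downR(.094+np.pi/2))"
```

```text
t 11.13 pos [595.7   3.2 213.5] yaw 1.6749 z [-2.8e-03  3.0e-04 -1.0e+00] F [ 0.5 -0.2 -1.5] T [-0.11  0.01 -0.  ] gap 17.9 q [-0.18  0.5   1.52 -0.    1.13 -0.29]
row [89.3, 1.2, 45.6] [-0.0028, -0.0006, 0.0101] t 11.13
```

Call:
servo_tool --motion '[[[30,0.5,0,-0.003,0,0.01,0.0],[60,1,10,-0.003,0,0.01,0.0],[80,1,30,-0.003,0,0.01,0.0],[89,1,45,-0.003,0,0.01,0.0],[89,1,45,-0.003,0,0.01,0.0]]]'

```text
t: 11.55
position: [583.7, 93.1, 164.6]
tool_rot: [0.673, 0.74, -0.003, -0.004]
contact_force: [-0.5, -0.3, -1.5]
finger_gap: 18.0
```

```bash
python3 -c "
from h import *
stt()
go([587.5,92.2,168],downR(.094+np.pi/2))"
```

```text
t 11.55 pos [583.7  93.1 164.6] yaw 1.666 z [-0.0091  0.0015 -1.    ] F [-0.5 -0.3 -1.5] T [-0.13  0.09 -0.03] gap 18.0 q [-0.03  0.56  1.57  0.    1.02 -0.13]
row [-1.3, 3.7, -3.4] [-0.0089, -0.0023, 0.0012] t 11.55
```

Call:
servo_tool --motion '[[[-1,2.5,-2,-0.006,-0.001,0.001,0.0],[-1,2.5,-2,-0.006,-0.001,0.001,0.0],[-1,2.5,-2,-0.006,-0.001,0.001,0.0],[-1,2.5,-2,-0.006,-0.001,0.001,0.0]]]'

```text
t: 11.88
position: [587.2, 91.2, 167.5]
tool_rot: [0.674, 0.739, -0.0, -0.001]
contact_force: [0.8, -0.1, -1.0]
finger_gap: 17.7
```

```bash
python3 -c "
from h import *
stt()
go([587.5,92.2,166],downR(.094+np.pi/2))"
```

```text
t 11.88 pos [587.2  91.2 167.5] yaw 1.6634 z [-1.e-03  8.e-04 -1.e+00] F [ 0.8 -0.1 -1. ] T [-0.08  0.04 -0.02] gap 17.7 q [-0.03  0.55  1.57  0.    1.02 -0.13]
row [1.0, 0.4, 1.5] [-0.001, -0.0009, -0.0014] t 11.88
```

Call:
servo_tool --motion '[[[0.5,0.2,5,0,0,0,0.0],[1,0.3,10,0,0,0,0.0],[1,0.3,15,0,0,0,0.0],[1,0.3,18,0,0,0,0.0],[1,0.3,18,0,0,0,0.0]]]'

```text
t: 12.3
position: [586.6, 92.2, 148.4]
tool_rot: [0.674, 0.739, -0.001, -0.002]
contact_force: [-0.0, -0.3, -0.8]
finger_gap: 17.6
```

```bash
python3 -c "
from h import *
stt()
go([587.5,92.2,145],downR(.094+np.pi/2))
p,st=snap('scene');print(crop(p,(376,212),80,80,8,'s4.png'))
q,_=snap('side');print(crop(q,(300,205),80,80,8,'q7.png'))
import pickle;pickle.dump((p,q,st),open('s4.pkl','wb'))"
```

```text
t 12.3 pos [586.6  92.2 148.4] yaw 1.6635 z [-3.4e-03  9.0e-04 -1.0e+00] F [-0.  -0.3 -0.8] T [-0.08  0.09 -0.07] gap 17.6 q [-0.03  0.58  1.58  0.    0.99 -0.13]
row [-0.1, 0.9, 3.4] [-0.0033, -0.0012, -0.0013] t 12.3
(336, 172)
(260, 165)
```

View pics/s4.png

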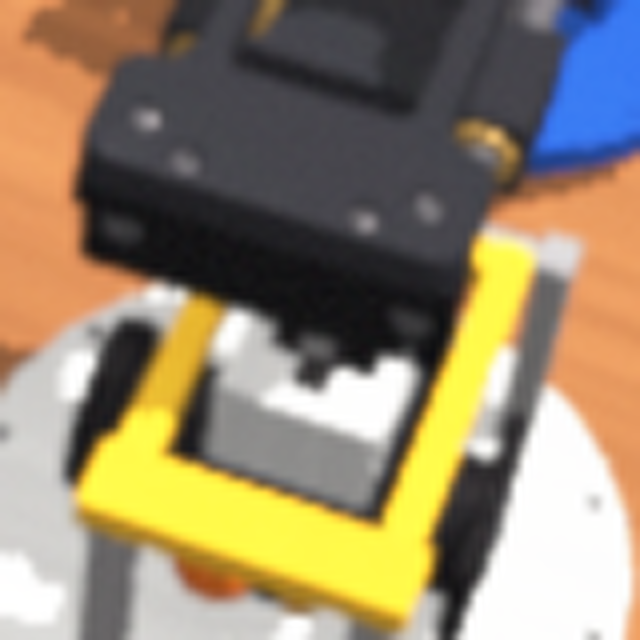

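View pics/q7.png

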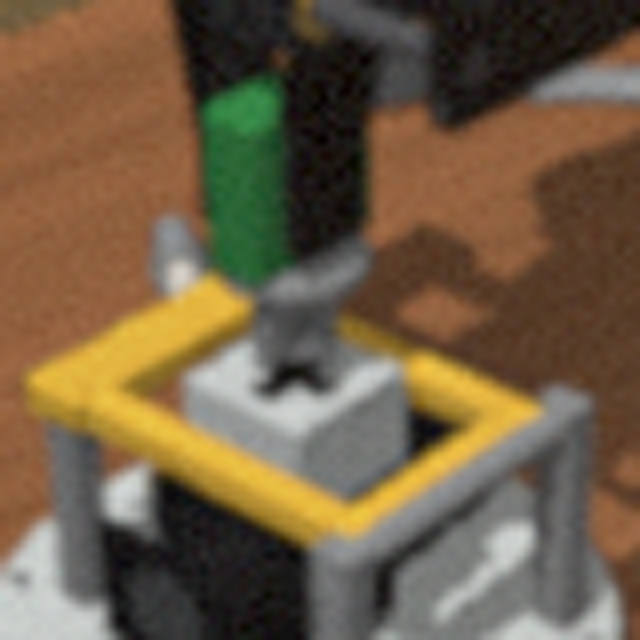

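Call:
servo_tool --motion '[[[0,1,3,-0.003,0,0,0.0],[0,1,6,-0.003,0,0,0.0],[0,1,9,-0.003,0,0,0.0],[0,1,11,-0.003,0,0,0.0],[0,1,11,-0.003,0,0,0.0]]]'

```text
t: 12.82
position: [587.7, 92.4, 137.5]
tool_rot: [0.674, 0.739, 0.0, -0.0]
contact_force: [-0.4, 0.4, -1.0]
finger_gap: 18.1
```

```bash
python3 -c "
from h import *
stt()
go([587.5,92.2,130],downR(.094+np.pi/2))"
```

```text
t 12.82 pos [587.7  92.4 137.5] yaw 1.6636 z [-1.0e-04  1.1e-03 -1.0e+00] F [-0.4  0.4 -1. ] T [-0.03  0.    0.08] gap 18.1 q [-0.03  0.59  1.59  0.    0.96 -0.13]
row [-0.2, -0.2, 7.5] [0.0, -0.0011, -0.0012] t 12.82
```

No contact force; the tip has entered. Continue gently.

Call:
servo_tool --motion '[[[0,0,2,0,0,0,0.0],[0,0,4,0,0,0,0.0],[0,0,6,0,0,0,0.0],[0,0,8,0,0,0,0.0]]]'

```text
t: 13.15
position: [587.7, 92.4, 129.3]
tool_rot: [0.674, 0.739, 0.0, -0.0]
contact_force: [0.2, 1.1, -0.7]
finger_gap: 17.8
```

```bash
python3 -c "
from h import *
stt()
q,_=snap('side');print(crop(q,(300,205),80,80,8,'q8.png'))"
```

```text
t 13.15 pos [587.7  92.4 129.3] yaw 1.6635 z [-0.      0.0011 -1.    ] F [ 0.2  1.1 -0.7] T [-0.08 -0.01 -0.01] gap 17.8 q [-0.03  0.61  1.59  0.    0.94 -0.13]
(260, 165)
```

View pics/q8.png

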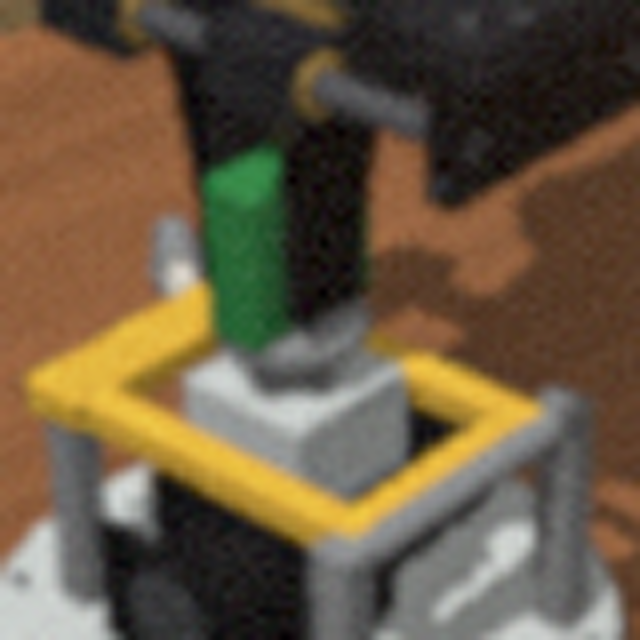

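Call:
servo_tool --motion '[[[0,0,2,0,0,0,0.0],[0,0,4,0,0,0,0.0],[0,0,6,0,0,0,0.0],[0,0,8,0,0,0,0.0],[0,0,9.5,0,0,0,0.0]]]'

```text
t: 13.62
position: [587.6, 92.4, 119.7]
tool_rot: [0.674, 0.739, 0.0, -0.0]
contact_force: [-1.2, -0.6, 5.1]
finger_gap: 17.5
```

```bash
python3 -c "
from h import *
stt()"
```

```text
t 13.62 pos [587.6  92.4 119.7] yaw 1.6635 z [-3.0e-04  1.1e-03 -1.0e+00] F [-1.2 -0.6  5.1] T [-0.12  0.3  -0.02] gap 17.5 q [-0.03  0.62  1.6   0.    0.92 -0.13]
```

Call:
servo_tool --motion '[[[0,0,1,0,0,0,0.0],[0,0,2,0,0,0,0.0],[0,0,3,0,0,0,0.0]]]'

```text
t: 13.87
position: [587.6, 92.4, 117.2]
tool_rot: [0.674, 0.739, 0.0, -0.0]
contact_force: [-1.7, -0.6, 5.9]
finger_gap: 17.8
```

```bash
python3 -c "
from h import *
stt()"
```

```text
t 13.87 pos [587.6  92.4 117.2] yaw 1.6636 z [-2.0e-04  1.1e-03 -1.0e+00] F [-1.7 -0.6  5.9] T [-0.12  0.43 -0.03] gap 17.8 q [-0.03  0.62  1.6   0.    0.92 -0.13]
```

Call:
servo_tool --motion '[[[0,0,0.7,0,0,0,0.0],[0,0,1.4,0,0,0,0.0],[0,0,2,0,0,0,0.0]]]'

```text
t: 14.12
position: [587.6, 92.5, 116.6]
tool_rot: [0.673, 0.739, 0.0, -0.0]
contact_force: [-4.4, -0.2, 15.1]
finger_gap: 17.8
```

```bash
python3 -c "
from h import *
stt()"
```

```text
t 14.12 pos [587.6  92.5 116.6] yaw 1.6638 z [ 2.e-04  9.e-04 -1.e+00] F [-4.4 -0.2 15.1] T [-0.15  0.82 -0.01] gap 17.8 q [-0.03  0.62  1.6   0.    0.91 -0.13]
```

Call:
servo_tool --motion '[[[0,0,1,0,0,0,0.0],[0,0,1,0,0,0,0.0],[0,0,1,0,0,0,0.0],[0,0,1,0,0,0,0.0]]]'

```text
t: 14.45
position: [587.6, 92.4, 116.7]
tool_rot: [0.673, 0.739, 0.0, -0.0]
contact_force: [-2.8, 1.0, 8.3]
finger_gap: 17.9
```

```bash
python3 -c "
from h import *
stt()
q,_=snap('side');print(crop(q,(300,205),90,90,8,'q9.png'))
q,_=snap('scene','s9.png')
stt()"
```

```text
t 14.45 pos [587.6  92.4 116.7] yaw 1.6639 z [ 6.e-04  8.e-04 -1.e+00] F [-2.8  1.   8.3] T [-0.06  0.56 -0.01] gap 17.9 q [-0.03  0.62  1.6   0.    0.91 -0.13]
(255, 160)
t 14.55 pos [587.6  92.4 116.7] yaw 1.6639 z [ 6.e-04  8.e-04 -1.e+00] F [-2.8 -0.3  8.1] T [-0.17  0.55 -0.02] gap 18.0 q [-0.03  0.62  1.6   0.    0.91 -0.13]
```

View pics/q9.png

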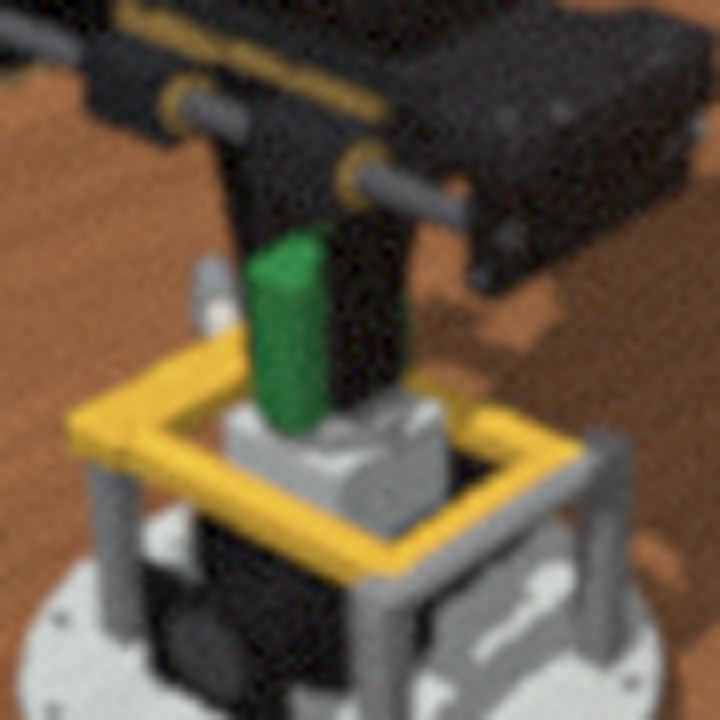

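View pics/s9.png

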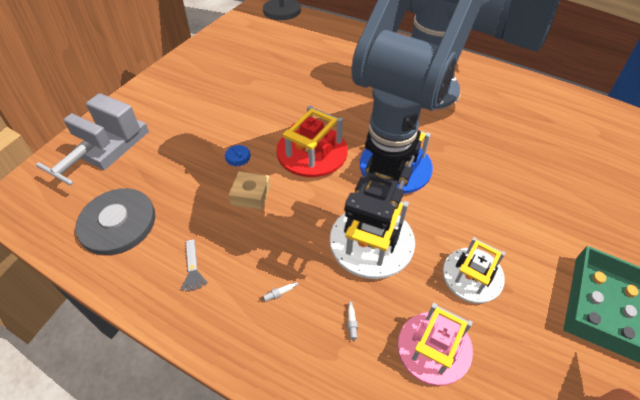

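Call:
servo_tool --motion '[[[0,0,1,0,0,0,0.0],[0,0,2,0,0,0,0.0],[0,0,2.5,0,0,0,0.0],[0,0,2.5,0,0,0,0.0],[0,0,2.5,0,0,0,0.0]]]'

```text
t: 14.97
position: [587.6, 92.5, 116.6]
tool_rot: [0.673, 0.739, 0.001, 0.0]
contact_force: [-4.9, 0.5, 16.9]
finger_gap: 17.5
```

```bash
python3 -c "
from h import *
stt()"
```

```text
t 14.97 pos [587.6  92.5 116.6] yaw 1.6642 z [ 1.3e-03  5.0e-04 -1.0e+00] F [-4.9  0.5 16.9] T [-0.12  0.98 -0.04] gap 17.5 q [-0.03  0.62  1.6   0.    0.91 -0.13]
```

Pressing harder doesn't lower the TCP, which stays at 116.6 mm. The flange is on the rim with about 17 N of push, so I'm handing in.

```bash
python3 -c "
from h import *
print(ticket.job_done());stt()"
```

```text
the job is handed in; nothing more can be done
None
the job is handed in; nothing more can be done
```

I shut the yellow frame over the carburettor. Then I took the key from its stand, turned it about 0.38 rad so the splines lined up with the cross slot, and pressed it home. I handed in at about 15 s while still gripping and pressing; no verdict was reported.

**Last checks:**
- **Key seated:** the tool point stopped at 116.6 mm, against 116.7 mm expected with the flange on the rim. Pushing harder did not lower it.
- **Upright and held:** the push was about 17 N and the fingers were still on the handle (gap about 17.5–18 mm). The tool was within 0.002 rad of vertical.
- **Frame and other parts:** the last camera pictures show the frame lying level. The plugs, the fuel cap and the gap tool look unmoved.

**Not measured or slightly off:**
- **Plunger depth:** there was no direct reading, so I inferred it from the stop and the rise in force.
- **Frame press:** pressing the frame shut put about 50 N on the fingertips for a moment, more than needed. That is over the 40 N limit for the arm and gripper body. I took it that the limit does not cover the fingers.
- **Sideways force:** about 5 N remained on the key at the end.
- **Socket estimates:** my two readings of the socket differed by about 1 mm and 0.01 rad, within the slot's clearance.

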